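Open the filler of the cutting-fluid unit

TASK

The cutting-fluid unit on the bench is due for a refill: open its filler. Push the free edge of the metal access flap down until its catch lets go and the flap swings fully open, then press the big round safety cap down and, keeping it pressed, turn it anticlockwise (seen from above) until it unlocks; let go and it pops up. Leave the flap open and the other things on the bench where they are.

Things in the scene. Friction and masses are not known exactly. Their poses are not given: they have to be found in the camera images.
- unit: Grey steel box, 250 x 260 x 150 mm (its own x, y, z), fixed on the bench. Origin: centre of its underside; z up. In its top is a centred well, 180 mm along x by 190 mm along y, its floor 55 mm above the bench; the filler cap stands in its middle, on the unit's z axis. A flap closes the well, its top flush with the box top (z = 150 mm).
- flap (a joint): Aluminium flap, 176 x 186 x 8 mm, over the well, hinged on the line y = +95, z = 150 mm of the unit. 0 = shut, held by its catch. Pushing the thumb area (near the free, -y edge) down 4 to 7 mm (3 to 9 N; rigid stop at 8 mm, joint -0.048) frees the catch; when the finger moves up and out over the free edge, a spring swings the flap by itself in 2 to 3 s to its stop at 1.95 rad.
- flap_press (a point): Ribbed thumb area on the top of the flap, where to push: on the middle of the flap's width, 165 mm from the hinge, 23 mm in from the free edge; it moves with the flap.
- cap_top (a point): Centre of the flat top of the dark grey plastic cap, on its turning axis; turns, sinks and rises with the cap, z up. Cap: 100 mm diameter, 30 mm tall, too wide to grip round; flat top 116 mm above the bench at the start. Two ribs stand on it, opposite each other along this point's x: each from 14 to 48 mm from the centre, 10 mm thick, 16 mm tall; the rest is flat.
- cap (a joint): Turn of the outer cap, rad, anticlockwise positive; 0 = ribs along the unit's x. Unpressed it spins idly. Pressed down 5 to 8 mm (6 N to start, 11 N at the rigid stop at 8 mm) it engages the collar at the next of ten teeth (up to 0.6 rad lost turn) and carries it. If it stops after 3 to 4 mm, teeth have met: turn a little and it drops in. Springs back up when let go.
- collar (a joint): Turn of the grey collar under the cap (flange 116 mm in diameter with a small pointer, seen round the cap's foot), rad, anticlockwise positive; starts at 0 to 0.3, stays where it is left, takes about 0.2 Nm. Unlocks at about 1.25; stop at 1.6. On the well floor, short mark: pointer at 0; long mark: pointer at 1.4.
- pop (a joint): Rise of the whole cap and collar, m: 0 while locked, 0.010 (its stop) once the collar is unlocked and nothing presses the cap.
- file: Bystander: file with a round wooden handle, 260 mm long, lying along its x beside the unit; origin on its underside.
- spray: Bystander: aluminium bottle, 60 mm in diameter, 170 mm tall, standing beside the unit; origin under its centre.
- plates: Bystander: steel plate 90 x 120 x 12 mm lying beyond the unit.

How it is judged (in metres and radians):
On the way, in this order (a step that is already met when the one before it is completed fails the run):
1. the flap has swung open (value of joint flap above 1.6 rad), for 0.2 s.
2. the collar has been turned anticlockwise to unlocked by the pressed cap (value of joint collar above 1.2 rad), for 0.1 s.
At the end, for the whole second after the job is handed in: The flap stands open (joint over 1.6 rad) and still, the collar is turned over 1.2 rad, and the cap has popped up (over 8 mm) and is let go and still (value of joint flap above 1.6 rad and value of joint collar above 1.2 rad and value of joint pop above 0.008 m and velocity of joint flap below 0.1 rad/s and velocity of joint cap between -0.2 and 0.2 rad/s); the robot touches nothing.
It fails at once if a bystander is shifted by more than 30 mm (distance of any of file, spray, plates from where it was at the start of the episode above 0.03 m).
It also fails if it takes over 54 s, if anything falls off the work surface, if the arm or the gripper's body presses on something with over 40 N, if the wrist force passes 120 N, or if a joint passes its speed limit or range.

ROBOT

A 6-joint arm with a two-finger parallel gripper is mounted at the origin on the work surface. World frame = base frame: x ahead of the robot, y to its left, z up, the work surface at z = 0. Lengths are in mm, angles in rad, forces in N, time in s.
With the tool pointing down it reaches from about 400 to 925 mm from the base axis. Payload 12.5 kg.
Tool frame: the origin (TCP) lies where the fingers leave the gripper's body, on its centre line; the fingertips stand 78 mm ahead of it and the grasp point (between the pads) lies 59 mm ahead of it (env.tip_extent is the distance from the TCP to the fingertips, in mm); z points along the fingers, y is the direction in which the jaws open and shut (so a half turn about z gives the same grasp; the last joint's range is limited). The gripper opens to 95 mm and grips with 3 to 60 N. Pads are 20 mm wide; open, the fingers measure 119 mm over their backs; the gripper's body (75 mm by 180 mm) begins 59 mm behind the grasp point.
Start: joints at [-1.273, 0.491, 1.559, -0, 1.092, -0.106], TCP at [245.594, -574.736, 292.261] pointing down, gripper open.
Joint ranges: [-3.1, 3.1], [-0.84, 2.19], [0.05, 2.79], [-1.13, 4.28], [0.06, 2.93], [-2.69, 2.69]. Speed limits (rad/s): [2.22, 2.22, 2.79, 3.14, 3.14, 3.14].

INTERFACE

Orientations are given as [roll, pitch, yaw] about the fixed x, y, z axes, in that order (R = Rz(yaw) Ry(pitch) Rx(roll)).
In Python, from cell import env gives the robot as it stands. The module is installed in compiled form; this text tells all that it offers.
- The arm moves only by the tool play_rows, never from a script. Its argument "targets" is a list of rows, each an object with "linear": the shift along the tool's x, y, z in mm, a list of three; "turn": the turn about the tool's z in rad. A call has 1 to 20 rows; each row is the pose to reach, as a shift and turn from the pose commanded when the call began, along the tool's axes at that moment; what a row does not reach only later rows make up. A row lasts 1/8 s, in which the tool goes at most 62.5 mm and 10.7 degrees, less where a joint would pass 70% of its speed; a pose out of reach is approached as far as the arm can. A call with a gripper value outside its range is refused whole. "hand" is the finger opening in mm, from 0 to 95.1, set as the call begins (left out, the last holds). The fingers move at their own pace and stop on an object; the grip force is fixed at half the most. Time passes only in rows, so rows that repeat a pose let the fingers close. It gives the time, the measured TCP pose, the force and the opening at its end, in the units of the state.
- env.state(): the state, without advancing time (a new reading comes with each control period).
- env.read_camera(name): name is "side" or "top"; returns (picture, depth): 480x640x3 uint8, red, green, blue; 480x640 float32, mm along the optical axis (not along the pixel's ray), 0 where there is no reading.
- env.camera_params(name): a dict with "fx", "fy", "cx", "cy" (pixels), "R" (3x3) and "t" (3): a world point X has camera coordinates R X + t. Camera axes: x right, y down, z forward; pixel columns grow to the right and rows downward; lengths in mm; the calibration is good to about 2 mm. A picture is of the moment at which its call begins. camera_params takes no time and is no camera call.
- env.job_done(): hands the job in, once; it reports no verdict.
The state is a dict: "t": time; "joints": joint angles; "qvel": joint speeds; "tau": joint torques, N m; "eef_pos": TCP position; "tcp_rot": TCP orientation; "ft_force": force on the tool from outside, world axes, zero at the start; "moment": the same for the moment, N m; "opening": opening from 0.0 (shut) to 1.0 (fully open).
Only numpy, scipy, OpenCV 4.12 (cv2) and the standard library are available. Lean on these libraries where they do the work, as an engineer would, in place of code of your own. Each camera call takes 0.05 s, during which the arm holds its last target.

## Working session

There is one attempt and no reset: what is moved stays moved. The work goes in short steps, Python scripts to look and compute and a tool call to move; the robot and the scene stay as the last step left them, time stands still between calls to the robot, and variables do not carry over. Pictures are saved under pics/ and viewed, and the job is handed in when it is done.

Besides the shell and the picture viewer there is one more tool, called after "Request:" as name([rows], argument=value, ...), one row to a line, values as JSON. play_rows: Moves the arm, as the interface text tells. Its arguments: {"type":"object","properties":{"targets":{"type":"array","items":{"type":"object","properties":{"linear":{"type":"array","items":{"type":"number"}},"turn":{"type":"number"}}}},"hand":{"type":"number"}},"required":["targets"]}

```bash
mkdir -p pics
cat > h.py <<'E'
import numpy as np, cv2
from cell import env
def snap(n,f):
    p,d=env.read_camera(n); cv2.imwrite('pics/'+f+'.png',p[:,:,::-1]); np.save('pics/'+f+'_d.npy',d); return p,d
def pts(n,d):
    c=env.camera_params(n); v,u=np.mgrid[0:480,0:640]
    P=np.stack([(u-c['cx'])/c['fx']*d,(v-c['cy'])/c['fy']*d,d],-1)
    return (P-np.array(c['t']))@np.array(c['R'])
E
python3 - <<'E'
from h import *
for n in('top','side'):
    p,d=snap(n,n+'1'); c=env.camera_params(n); print(n,-np.array(c['R']).T@np.array(c['t']),c['fx'],(d>0).mean()); np.save(f'pics/{n}1_p.npy',pts(n,d))
print(env.state())
E
```

```text
top [464.2957324   44.18229472 867.45583399] 452.7455046356664 0.9960872395833333
side [ 367.13625916 -590.65747574  646.85170058] 483.3005128044209 0.9960872395833333
{'t': 0.1, 'joints': array([-1.27260366e+00,  4.91498930e-01,  1.55939151e+00, -1.52646306e-05,
        1.09173434e+00, -1.05601432e-01]), 'qvel': array([ 0.00041138, -0.00274477, -0.00172592, -0.00061926,  0.00127111,
        0.00018203]), 'tau': array([ 2.40718393e-03, -6.13623548e+01, -2.58605450e+01,  6.93585724e-02,
        4.70422651e-02, -4.21449636e-05]), 'eef_pos': array([ 245.54327227, -574.58747682,  291.71933552]), 'tcp_rot': array([-3.14056485e+00, -9.53282251e-05,  4.03801089e-01]), 'ft_force': array([ 0.56088622, -0.00308419,  0.79535192]), 'moment': array([ 0.04923469, -0.02009194, -0.02963213]), 'opening': 0.9990498596434574}
```

View pics/top1.png

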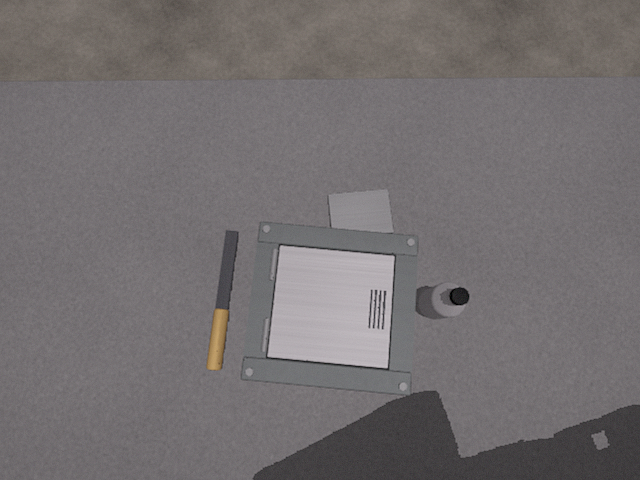

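View pics/side1.png

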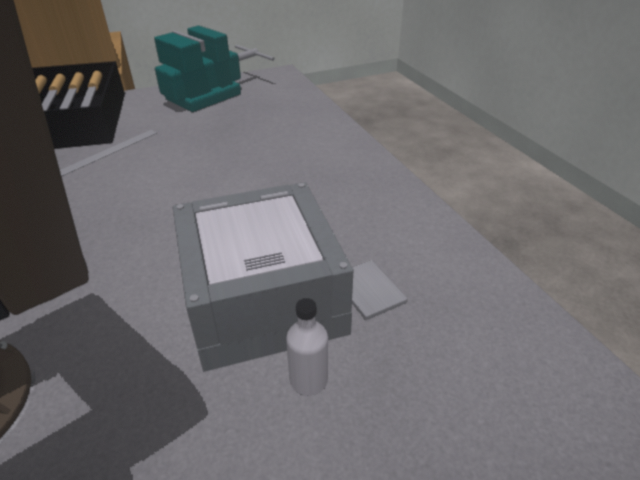

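The top view shows the unit with the flap's bright face at about columns 268–395 and rows 246–367. The thumb ribs are near (377,309) and the hinge is on the left. The spray stands at about (450,299), and the file is to the left. Next I'll measure the positions.

```bash
cat >> h.py <<'E'
def ray(n,uv,z):
    c=env.camera_params(n); R=np.array(c['R']);o=-R.T@np.array(c['t'])
    out=[]
    for u,v in np.atleast_2d(uv):
        r=R.T@np.array([(u-c['cx'])/c['fx'],(v-c['cy'])/c['fy'],1]); out.append(o+r*(z-o[2])/r[2])
    return np.array(out)
def hsvof(p): return cv2.cvtColor(p,cv2.COLOR_RGB2HSV)
E
python3 - <<'E'
from h import *
p=cv2.imread('pics/top1.png'); P=np.load('pics/top1_p.npy')
g=p.min(2); print('flap grey',g[340,330],'steel',g[340,260],g[235,330],'z',P[340,330],P[235,330])
m=(abs(P[...,2]-150)<8).astype(np.uint8)
cs,_=cv2.findContours(m,cv2.RETR_EXTERNAL,cv2.CHAIN_APPROX_NONE)
c=max(cs,key=cv2.contourArea); r=cv2.minAreaRect(ray('top',c[:,0],150)[:,:2].astype(np.float32)); print('box',r)
m2=((g>125)&(m>0)).astype(np.uint8); m2=cv2.morphologyEx(m2,cv2.MORPH_OPEN,np.ones((5,5)))
cs,_=cv2.findContours(m2,cv2.RETR_EXTERNAL,cv2.CHAIN_APPROX_NONE)
c=max(cs,key=cv2.contourArea); q=ray('top',c[:,0],150)[:,:2].astype(np.float32); print('flap',cv2.minAreaRect(q))
rib=np.zeros_like(g);rib[280:340,362:390]=(g[280:340,362:390]<90)
ys,xs=np.nonzero(rib);print('ribs',ray('top',[[ (xs.min()+xs.max())/2,(ys.min()+ys.max())/2],[xs.mean(),ys.mean()]],150),len(xs))
s=(P[...,2]>60)&(np.arange(640)[None]>420)&(np.arange(480)[:,None]<340)
print('spray',P[s].mean(0),P[s].min(0),P[s].max(0))
p=cv2.imread('pics/side1.png'); P=np.load('pics/side1_p.npy')
m=np.abs(P[...,2]-150)<5; print('side box z', P[m][:,2].mean()); 
m&=(P[...,0]>200)&(P[...,0]<700)&(P[...,1]<300)&(P[...,1]>-160)
print('side',cv2.minAreaRect(P[m][:,:2].astype(np.float32)))
E
```

```text
flap grey 176 steel 110 111 z [457.12908618  27.65612513 147.74690979] [623.63132548  25.27168028 150.16791295]
box ((510.43927001953125, 23.199050903320312), (260.1942443847656, 249.0100555419922), 84.10279083251953)
flap ((510.85498046875, 23.50879669189453), (185.04164123535156, 175.08546447753906), 84.12749481201172)
ribs [[503.92191163 -46.79823126 150.        ]
 [507.18451995 -47.38399812 150.        ]] 151
spray [ 508.32751212 -124.93599177  263.19724098] [ 464.2957324  -199.55872931   60.13799294] [550.66724408  44.18229472 867.45583399]
side box z 151.26624277654534
side ((421.7483215332031, 33.36305236816406), (264.3954772949219, 433.6698913574219), 83.99629211425781)
```

Request:
play_rows([
  {"linear": [15,-13,0],"turn": -0.04},
  {"linear": [45,-39,0],"turn": -0.11},
  {"linear": [80,-69,0],"turn": -0.19},
  {"linear": [118,-102,0],"turn": -0.28},
  {"linear": [156,-135,0],"turn": -0.37},
  {"linear": [194,-168,0],"turn": -0.46},
  {"linear": [232,-200,0],"turn": -0.55},
  {"linear": [270,-233,0],"turn": -0.64},
  {"linear": [308,-266,0],"turn": -0.73},
  {"linear": [346,-299,0],"turn": -0.82},
  {"linear": [384,-332,0],"turn": -0.91},
  {"linear": [415,-359,0],"turn": -0.99},
  {"linear": [437,-378,0],"turn": -1.04},
  {"linear": [444.7,-384.4,10],"turn": -1.064},
  {"linear": [444.7,-384.4,25],"turn": -1.064},
  {"linear": [444.7,-384.4,40],"turn": -1.064},
  {"linear": [444.7,-384.4,40],"turn": -1.064},
], hand=0)

```text
t: 2.22
eef_pos: [502.8, -47.2, 250.8]
tcp_rot: [-3.139, -0.0, 1.466]
ft_force: [-0.4, -0.1, 0.0]
opening: 0.006
```

Run:
```python
from h import *
s=env.state();print(s,env.tip_extent)
snap('side','side2')
```

```text
{'t': 2.225, 'joints': array([-2.24421385e-01,  3.74607381e-01,  1.89637042e+00, -1.22620446e-04,
        8.73379190e-01, -1.19837021e-01]), 'qvel': array([ 0.00141481, -0.0209845 , -0.02946959, -0.00040452,  0.02441513,
        0.00056727]), 'tau': array([ 1.99904088e-01, -4.79709148e+01, -2.06686324e+01,  5.94165036e-02,
       -2.56433515e-01, -3.22321001e-03]), 'eef_pos': array([502.81287448, -47.19899691, 250.75078669]), 'tcp_rot': array([-3.13883692e+00, -2.37379794e-04,  1.46629052e+00]), 'ft_force': array([-0.42068183, -0.07596771,  0.02923784]), 'moment': array([-0.0580146 , -0.13502476,  0.03106355]), 'opening': 0.006440704893512816} 77.60000000000001
```

View pics/side2.png

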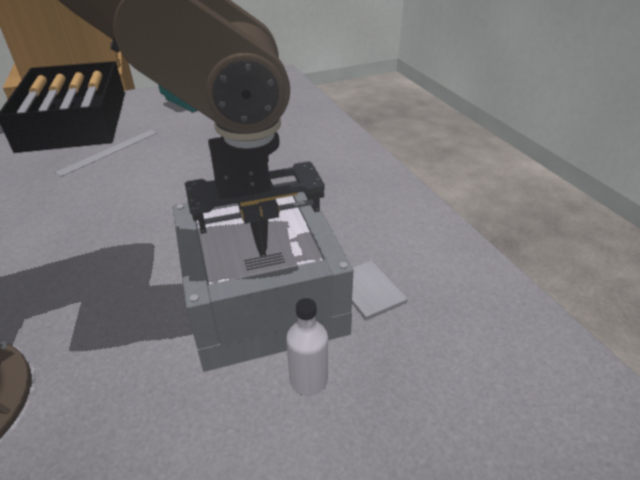

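The closed fingertips are just above the thumb ribs, near pixel (263,258). Now I'll press down gradually.

Request:
play_rows([
  {"linear": [0,0,8]},
  {"linear": [0,0,16]},
  {"linear": [0,0,20]},
  {"linear": [0,0,23]},
  {"linear": [0,0,25]},
  {"linear": [0,0,27]},
  {"linear": [0,0,27]},
])

```text
validation failed for argument at $.ta...
```

Request:
play_rows([
  {"linear": [0,0,8],"turn": 0},
  {"linear": [0,0,16],"turn": 0},
  {"linear": [0,0,20],"turn": 0},
  {"linear": [0,0,23],"turn": 0},
  {"linear": [0,0,25],"turn": 0},
  {"linear": [0,0,27],"turn": 0},
  {"linear": [0,0,27],"turn": 0},
])

```text
t: 3.15
eef_pos: [503.5, -46.5, 225.3]
tcp_rot: [3.141, 0.0, 1.468]
ft_force: [-1.0, 0.4, 1.5]
opening: 0.004
```

Request:
play_rows([
  {"linear": [0,0,2],"turn": 0},
  {"linear": [0,0,4],"turn": 0},
  {"linear": [0,0,5],"turn": 0},
  {"linear": [0,0,5],"turn": 0},
])

```text
t: 3.65
eef_pos: [503.5, -46.4, 220.3]
tcp_rot: [3.141, -0.0, 1.468]
ft_force: [0.2, 2.6, 4.9]
opening: 0.003
```

Request:
play_rows([
  {"linear": [0,0,1],"turn": 0},
  {"linear": [0,0,1],"turn": 0},
  {"linear": [0,0,-15],"turn": 0},
  {"linear": [-25,0,-50],"turn": 0},
  {"linear": [-70,0,-80],"turn": 0},
  {"linear": [-115,0,-100],"turn": 0},
  {"linear": [-140,0,-110],"turn": 0},
  {"linear": [-140,0,-110],"turn": 0},
  {"linear": [-140,0,-110],"turn": 0},
])

```text
t: 4.78
eef_pos: [489.0, -185.2, 329.6]
tcp_rot: [-3.141, -0.0, 1.468]
ft_force: [0.3, 0.1, -0.6]
opening: 0.006
```

Run:
```python
from h import *
snap('side','side3')
```

```text
(no output)
```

View pics/side3.png

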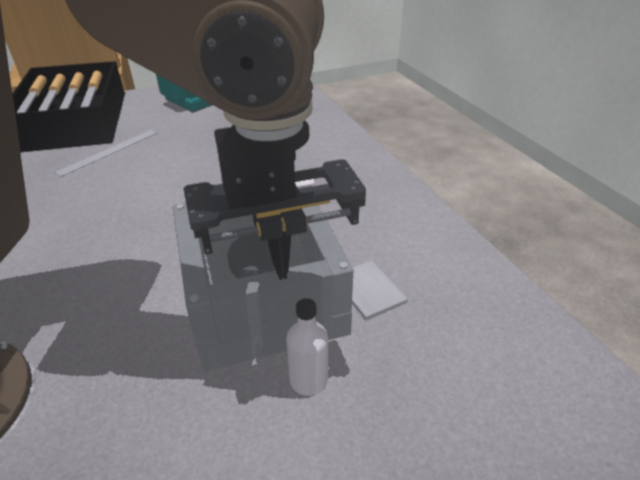

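The flap is swinging up behind the gripper. I'll wait for it and set the fingers to 60 mm.

Request:
play_rows([
  {"linear": [-20,0,0],"turn": 0},
  {"linear": [-40,0,0],"turn": 0},
  {"linear": [-40,0,0],"turn": 0},
  {"linear": [-40,0,0],"turn": 0},
  {"linear": [-40,0,0],"turn": 0},
  {"linear": [-40,0,0],"turn": 0},
  {"linear": [-40,0,0],"turn": 0},
  {"linear": [-40,0,0],"turn": 0},
  {"linear": [-40,0,0],"turn": 0},
  {"linear": [-40,0,0],"turn": 0},
  {"linear": [-40,0,0],"turn": 0},
  {"linear": [-40,0,0],"turn": 0},
  {"linear": [-40,0,0],"turn": 0},
  {"linear": [-40,0,0],"turn": 0},
  {"linear": [-40,0,0],"turn": 0},
  {"linear": [-40,0,0],"turn": 0},
], hand=60)

```text
t: 6.82
eef_pos: [485.0, -225.6, 330.3]
tcp_rot: [3.142, 0.0, 1.468]
ft_force: [-0.7, -1.1, -0.6]
opening: 0.634
```

Run:
```python
from h import *
for n in('top','side'):
    p,d=snap(n,n+'4'); np.save(f'pics/{n}4_p.npy',pts(n,d))
```

```text
(no output)
```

View pics/top4.png

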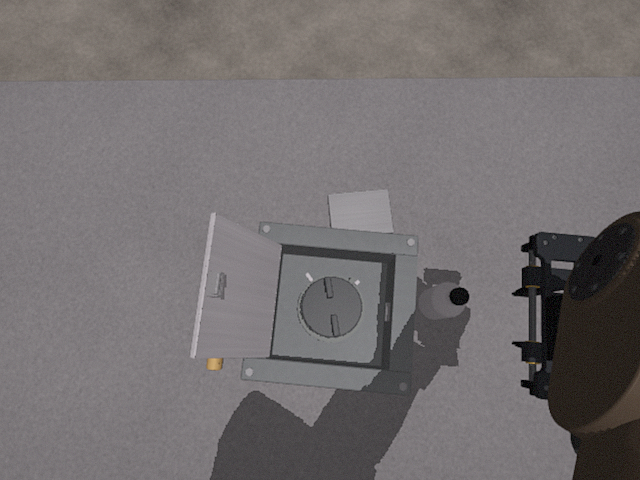

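View pics/side4.png

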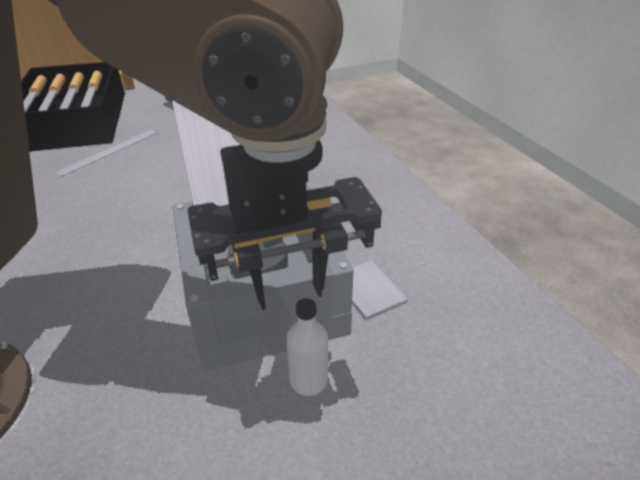

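The flap is fully open. The cap is near (331,307), with ribs at (328,287) and (334,325). I'll measure both.

Run:
```python
from h import *
P=np.load('pics/top4_p.npy'); v,u=np.mgrid[0:480,0:640]
w=(u>285)&(u<378)&(v>262)&(v<352)
z=P[...,2]
print(np.histogram(z[w],bins=np.arange(50,145,6)))
m=w&(z>110)&(z<140)
cs,_=cv2.findContours(m.astype(np.uint8),cv2.RETR_EXTERNAL,cv2.CHAIN_APPROX_NONE)
c=max(cs,key=cv2.contourArea); q=ray('top',c[:,0],116)[:,:2].astype(np.float32)
print('cap',cv2.minEnclosingCircle(q),cv2.fitEllipse(q))
m=(w&(z>126)&(z<140)).astype(np.uint8)
cs,_=cv2.findContours(m,cv2.RETR_EXTERNAL,cv2.CHAIN_APPROX_NONE)
cc=[]
for c in sorted(cs,key=cv2.contourArea)[-2:]:
    q=ray('top',c[:,0],132)[:,:2].astype(np.float32); r=cv2.minAreaRect(q);cc.append(r[0]); print('rib',r)
d=np.array(cc[0])-cc[1]; d*=np.sign(d[0]); print('mid',np.mean(cc,0),'ang',np.arctan2(d[1],d[0]))
```

```text
(array([2843, 1750,    3,    3,  618,   15,    0,    1,    2,    8,  430,
       2213,    6,  193,   69]), array([ 50,  56,  62,  68,  74,  80,  86,  92,  98, 104, 110, 116, 122,
       128, 134, 140]))
cap ((510.3871765136719, 23.308279037475586), 50.652957916259766) ((510.4985656738281, 23.259521484375), (98.37054443359375, 98.58818817138672), 121.3858871459961)
rib ((541.185302734375, 27.832714080810547), (33.58675765991211, 10.108724594116211), 8.016493797302246)
rib ((480.0263366699219, 18.668188095092773), (33.29787063598633, 10.017601013183594), 8.57680606842041)
mid [510.6058197   23.25045109] ang 0.1487409250491327
```

Request:
play_rows([
  {"linear": [15,0,0],"turn": 0.05},
  {"linear": [45,0,0],"turn": 0.12},
  {"linear": [85,0,0],"turn": 0.2},
  {"linear": [125,0,0],"turn": 0.3},
  {"linear": [165,0,0],"turn": 0.4},
  {"linear": [205,0,0],"turn": 0.448},
  {"linear": [235,0,10],"turn": 0.448},
  {"linear": [247.2,0,30],"turn": 0.448},
  {"linear": [247.2,0,60],"turn": 0.448},
  {"linear": [247.2,0,80],"turn": 0.448},
  {"linear": [247.2,0,100],"turn": 0.448},
  {"linear": [247.2,0,110],"turn": 0.448},
  {"linear": [247.2,0,110],"turn": 0.448},
])

```text
t: 8.55
eef_pos: [510.4, 20.3, 220.0]
tcp_rot: [-3.141, 0.0, 1.02]
ft_force: [0.1, 0.2, 0.5]
opening: 0.63
```

Run:
```python
from h import *
s=env.state();print(s['joints'],s['eef_pos'],s['tcp_rot'])
snap('side','side5');snap('top','top5')
```

```text
[-8.96134081e-02  4.24613459e-01  1.91655873e+00 -1.09029015e-04
  8.01223921e-01  4.61551940e-01] [510.38953599  20.28964833 219.97193904] [-3.14090811e+00  4.27869153e-04  1.01970702e+00]
```

View pics/side5.png

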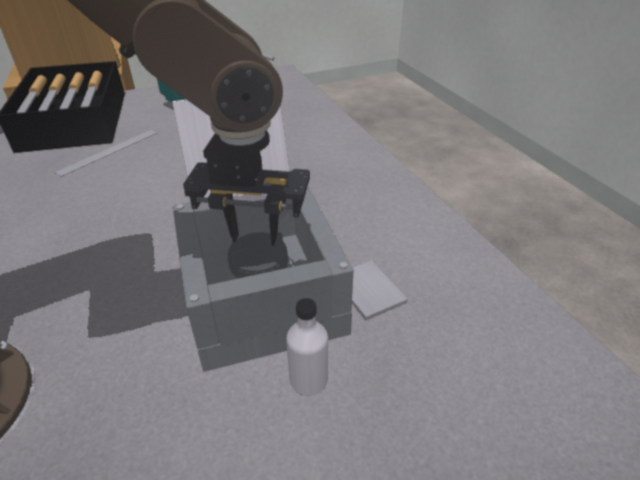

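The fingers hang on both sides of the ribs, above the cap's flat top. Next I press down.

Request:
play_rows([
  {"linear": [0,0,12],"turn": 0},
  {"linear": [0,0,22],"turn": 0},
  {"linear": [0,0,26],"turn": 0},
  {"linear": [0,0,29],"turn": 0},
  {"linear": [0,0,31],"turn": 0},
  {"linear": [0,0,33],"turn": 0},
  {"linear": [0,0,33],"turn": 0},
])

```text
t: 9.52
eef_pos: [510.1, 20.4, 187.5]
tcp_rot: [-3.141, 0.0, 1.02]
ft_force: [-4.5, 0.5, 8.9]
opening: 0.631
```

Request:
play_rows([
  {"linear": [0,0,1],"turn": 0},
  {"linear": [0,0,2],"turn": -0.06},
  {"linear": [0,0,2],"turn": -0.16},
  {"linear": [0,0,2],"turn": -0.28},
  {"linear": [0,0,2],"turn": -0.4},
  {"linear": [0,0,2],"turn": -0.52},
  {"linear": [0,0,2],"turn": -0.64},
  {"linear": [0,0,2],"turn": -0.76},
  {"linear": [0,0,2],"turn": -0.88},
  {"linear": [0,0,2],"turn": -1.0},
  {"linear": [0,0,2],"turn": -1.0},
])

```text
t: 10.9
eef_pos: [511.6, 20.3, 186.2]
tcp_rot: [3.138, 0.002, 2.021]
ft_force: [2.3, 1.1, 9.0]
opening: 0.627
```

Run:
```python
from h import *
s=env.state();print(s['joints'],s['eef_pos'],s['tcp_rot'],s['ft_force'],s['moment'])
snap('top','top6')
```

```text
[-8.95051599e-02  4.76118143e-01  1.94717007e+00  1.77448447e-04
  7.14333765e-01 -5.40086880e-01] [511.61276424  20.27286826 186.15638764] [3.13812710e+00 1.94159742e-03 2.02124085e+00] [2.31601098 1.06997986 8.96056606] [ 0.13754321 -0.53450011 -0.02974122]
```

View pics/top6.png

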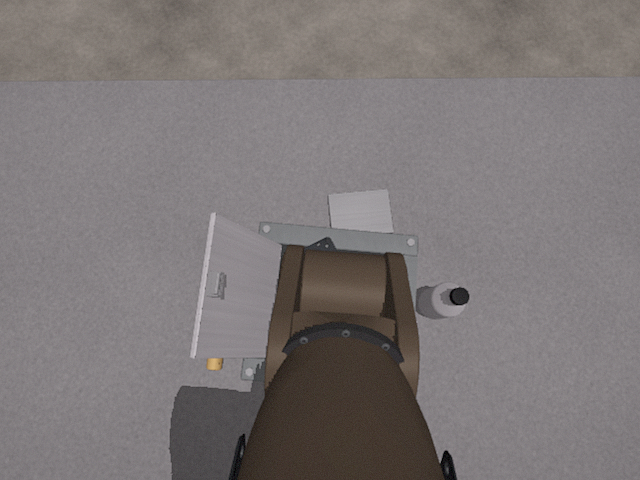

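Request:
play_rows([
  {"linear": [0,0,1],"turn": -0.06},
  {"linear": [0,0,1.5],"turn": -0.16},
  {"linear": [0,0,1.5],"turn": -0.28},
  {"linear": [0,0,1.5],"turn": -0.4},
  {"linear": [0,0,1.5],"turn": -0.4},
])

```text
t: 11.58
eef_pos: [512.5, 20.2, 185.7]
tcp_rot: [3.137, 0.006, 2.421]
ft_force: [2.6, 0.4, 16.9]
opening: 0.63
```

Run:
```python
from h import *
s=env.state();print(s['joints'],s['eef_pos'],s['tcp_rot'],s['ft_force'],s['moment'])
snap('side','side7')
```

```text
[-8.95595373e-02  4.77198577e-01  1.94690901e+00  2.08062378e-04
  7.10285234e-01 -9.40079955e-01] [512.52429544  20.16707915 185.67408017] [3.13723622 0.00573392 2.421147  ] [ 2.57265244  0.43694606 16.94783396] [ 0.17598327 -0.81906326 -0.02491635]
```

View pics/side7.png

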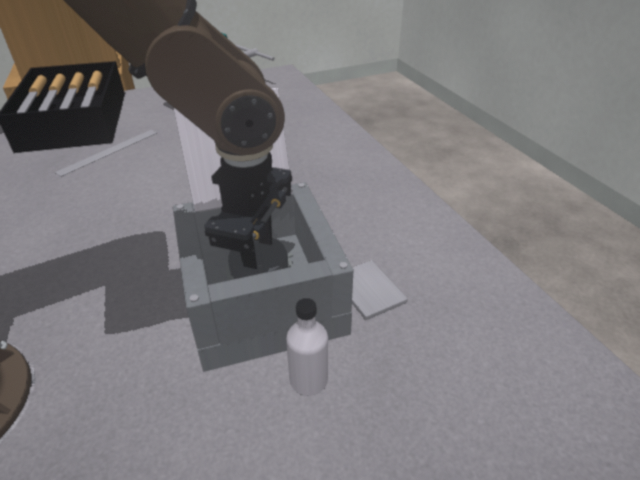

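Request:
play_rows([
  {"linear": [0,0,0],"turn": -0.1},
  {"linear": [0,0,0],"turn": -0.2},
  {"linear": [0,0,0],"turn": -0.3},
])

```text
t: 12.0
eef_pos: [513.1, 20.3, 185.7]
tcp_rot: [3.138, 0.008, 2.722]
ft_force: [7.2, 2.7, 15.4]
opening: 0.633
```

Run:
```python
from h import *
s=env.state();print(s['eef_pos'],s['tcp_rot'],s['ft_force'],s['moment'],s['tau'][5],s['qvel'][5])
```

```text
[513.10341836  20.34132157 185.70865958] [3.13808394 0.00809002 2.72214929] [ 7.15294747  2.73102625 15.36763455] [ 0.88853588 -1.59501315 -0.16364704] 1.1084385216236115 -0.7946841393905107
```

Request:
play_rows([
  {"linear": [0,0,0],"turn": -0.1},
  {"linear": [0,0,0],"turn": -0.2},
  {"linear": [0,0,0],"turn": -0.3},
])

```text
t: 12.38
eef_pos: [513.3, 20.5, 185.7]
tcp_rot: [3.14, 0.009, 3.022]
ft_force: [9.0, 3.0, 15.0]
opening: 0.63
```

```bash
python3 - <<'E'
from h import *
s=env.state();print(s['eef_pos'],s['tcp_rot'],s['ft_force'],s['moment'],s['tau'][5],s['qvel'][5])
snap('side','side8')
E
python3 -c "
import cv2;p=cv2.imread('pics/side8.png')[200:300,170:360];cv2.imwrite('pics/side8c.png',cv2.resize(p,None,fx=4,fy=4,interpolation=2))"
```

```text
[513.33619117  20.53838455 185.74636948] [3.14028012 0.00935089 3.02204096] [ 8.95344986  2.95408967 15.01068636] [ 1.26175578 -1.74419263 -0.16006424] 1.1064539104700089 -0.7946592828982163
```

View pics/side8c.png

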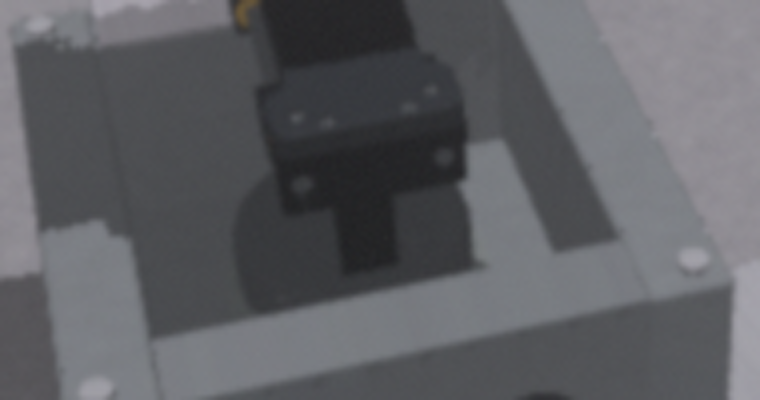

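Request:
play_rows([
  {"linear": [0,0,0],"turn": -0.08},
  {"linear": [0,0,0],"turn": -0.16},
])

```text
t: 12.68
eef_pos: [513.1, 20.5, 185.8]
tcp_rot: [3.142, 0.009, -3.103]
ft_force: [6.4, 3.5, 14.9]
opening: 0.635
```

Run:
```python
from h import *
s=env.state();print(s['eef_pos'],s['tcp_rot'],s['ft_force'],s['moment'],s['tau'][5],s['qvel'][5])
```

```text
[513.14986927  20.48983162 185.75472379] [ 3.14156075  0.00897756 -3.10294899] [ 6.36557436  3.46906154 14.88942599] [ 1.03787456 -1.55216605 -1.18901017] -0.11932946741580963 -0.6246158636956602
```

Mz jumped to −1.2 Nm, so this is probably the collar's stop. I'll back off a little, lift, and look.

Request:
play_rows([
  {"linear": [0,0,0],"turn": 0.06},
  {"linear": [0,0,-2],"turn": 0.06},
  {"linear": [0,0,-10],"turn": 0.06},
  {"linear": [0,0,-30],"turn": 0.06},
  {"linear": [0,0,-60],"turn": 0.06},
  {"linear": [0,0,-100],"turn": 0.06},
  {"linear": [0,0,-145],"turn": 0.06},
  {"linear": [0,0,-150],"turn": 0.06},
])

```text
t: 13.68
eef_pos: [511.0, 20.3, 336.4]
tcp_rot: [-3.141, 0.005, 3.12]
ft_force: [-0.2, -0.2, 1.1]
opening: 0.63
```

```bash
python3 - <<'E'
from h import *
s=env.state();print(s['eef_pos'],s['tcp_rot'],s['ft_force'])
p,d=snap('side','side9')
E
python3 -c "
import cv2;p=cv2.imread('pics/side9.png')[170:320,160:360];cv2.imwrite('pics/side9c.png',cv2.resize(p,None,fx=4,fy=4,interpolation=2))"
```

```text
[510.986205    20.31615205 336.40240512] [-3.14112603  0.00525689  3.11988218] [-0.21030821 -0.1811114   1.05965462]
```

View pics/side9c.png

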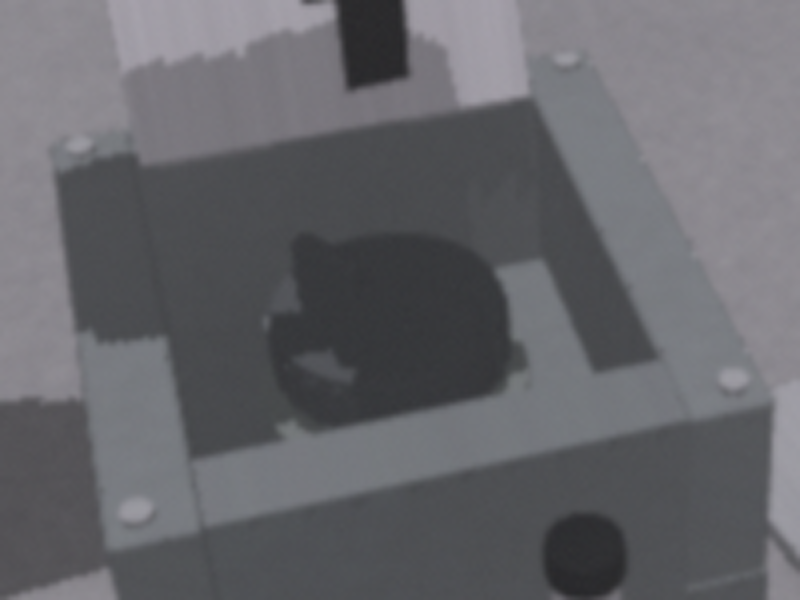

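Request:
play_rows([
  {"linear": [0,-20,0],"turn": 0},
  {"linear": [0,-60,0],"turn": 0},
  {"linear": [0,-110,0],"turn": 0},
  {"linear": [0,-160,0],"turn": 0},
  {"linear": [0,-210,0],"turn": 0},
  {"linear": [0,-245,0],"turn": 0},
  {"linear": [0,-260,0],"turn": 0},
  {"linear": [0,-260,0],"turn": 0},
])

```text
t: 14.72
eef_pos: [504.6, -239.7, 332.7]
tcp_rot: [3.141, -0.001, 3.119]
ft_force: [0.5, 0.3, 0.3]
opening: 0.633
```

Run:
```python
from h import *
p,d=snap('top','top10'); P=pts('top',d); z=P[...,2]; P4=np.load('pics/top4_p.npy')
v,u=np.mgrid[0:480,0:640]; w=(np.hypot(P[...,0]-510.5,P[...,1]-23.3)<45)
print('cap z median now',np.median(z[w]),'before',np.median(P4[...,2][np.hypot(P4[...,0]-510.5,P4[...,1]-23.3)<45]))
f=(P[...,2]>200)&(u<290)&(v>200)&(v<370); print('flap max z',P[f][:,2].max(),'y',P[f][:,1].max())
f=(P4[...,2]>200)&(u<290)&(v>200)&(v<370); print('flap max z',P4[f][:,2].max(),'y',P4[f][:,1].max())
cv2.imwrite('pics/top10c.png',cv2.resize(p[210:400,180:480,::-1],None,fx=2.6,fy=2.6,interpolation=2))
```

```text
cap z median now 126.81480904695664 before 117.64249409179408
flap max z 867.455833988724 y 194.85059219324992
flap max z 867.455833988724 y 194.86537756160294
```

View pics/top10c.png

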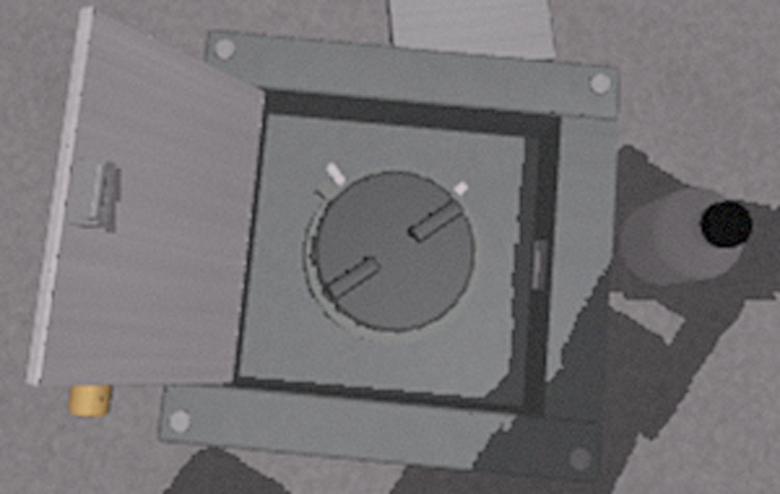

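The cap now sits about 9 mm higher. The collar pointer, near crop pixel (320,193), is just past the long mark at (336,174). The flap is still open and the bystanders haven't moved, so I'll hand in.

```bash
python3 -c "
from cell import env
print(env.job_done())"
```

```text
the job is handed in; nothing more can be done
None
```

The filler is open and I handed the job in at about 15 s of the 54 s allowed; the hand-in gives no verdict.

**What I did**
- **Flap:** I pushed the thumb area down about 8 mm (5 N read at 7 mm) with closed fingers. When I moved up and out over the free edge, the flap swung fully open.
- **Cap:** I set the fingers 60 mm apart on both sides of the two ribs. I pressed the cap down about 8 mm (9 to 17 N) and turned it anticlockwise until the moment jumped to about 1.2 Nm, which I took as the collar's stop. Then I lifted off and moved away.

**What the last checks showed**
- **Flap:** it is still fully open; its far edge sits within 0.1 mm of where it was before I turned the cap.
- **Cap:** its top measures 9.2 mm higher than before, against a nominal 10 mm. I put the difference down to depth noise.
- **Collar:** its pointer is just past the long mark (1.4 rad), so it is beyond the unlock point.
- **Bystanders:** by eye, the spray and plates are where they were. The open flap hides all but the handle end of the file, which has not moved.
- **Robot:** it reads about 0.5 N and touches nothing.

While turning, the tool drifted about 3 mm sideways with up to 9 N of side load, because I set it 3 mm off the cap's axis to clear the flap.

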